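Clear the marking fixture and load the next blank

ROBOT

A 6-joint arm with a two-finger parallel gripper is mounted at the origin on the work surface. World frame = base frame: x ahead of the robot, y to its left, z up, the work surface at z = 0. Lengths are in m, angles in rad, forces in N, time in s.
With the tool pointing down it reaches from about 0.35 to 0.85 m from the base axis. Payload 8.1 kg.
Tool frame: the origin (TCP) lies at the centre of the arm's flange, where the gripper is bolted on; the fingertips stand 186 mm ahead of it and the grasp point (between the pads) lies 167 mm ahead of it; z points along the fingers, y is the direction in which the jaws open and shut (so a half turn about z gives the same grasp; the last joint's range is limited). The gripper opens to 93 mm and grips with 3 to 60 N. Pads are 15 mm wide; open, the fingers measure 128 mm over their backs; the gripper's body (75 mm by 188 mm) begins 65 mm behind the grasp point.
Start: joints at [1.261, 0.13, 1.488, -0, 1.523, -0.085], TCP at [0.134, 0.585, 0.405] pointing down, gripper open.
Joint ranges: [-2.96, 2.96], [-0.89, 2.26], [0.02, 2.5], [-1.34, 4.48], [0, 2.73], [-2.66, 2.66]. Speed limits (rad/s): [2.39, 2.39, 2.79, 3.14, 3.14, 3.14].

INTERFACE

Orientations are given as a rotation vector (axis times angle).
In Python, from plant import robot, viewer, order gives the robot as it stands.
- The arm moves only by the tool apply_moves, never from a script. Its argument "deltas" is a list of rows, each a list of 3 entries, a list of its own where there are three numbers: the finger opening in mm, from 0 to 93, then the shift along the tool's x, y, z in mm, then the turn about the tool's z in rad. In form: [[grip, [dx, dy, dz], yaw], ...]. A call has 1 to 5 rows; each row shifts and turns the commanded pose from where the row before left it, along the tool's axes as they then stand; what a row does not reach is not made up. A row lasts 1/8 s, in which the tool goes at most 62.5 mm and 10.7 degrees, less where a joint would pass 70% of its speed; a pose out of reach is approached as far as the arm can. A call is refused whole if a number of a shift passes 62.5 or a number of a turn 0.188, either way. A call with a gripper value outside its range is refused whole. The fingers move at their own pace and stop on an object; "grip_force" is the grip in N (left out, the last holds). Time passes only in rows, so rows that do not move let the fingers close. It gives the time, the measured TCP pose, the force and the opening at its end, in the units of the state.
- robot.read_state(): the state, without advancing time (a new reading comes with each control period).
- viewer.read_camera(name): name is "side" or "top"; returns the picture (480x640x3 uint8, blue, green, red); there is no depth.
- viewer.get_calibration(name): a dict with "fx", "fy", "cx", "cy" (pixels), "R" (3x3) and "t" (3): a world point X has camera coordinates R X + t. Camera axes: x right, y down, z forward; pixel columns grow to the right and rows downward; lengths in m; the calibration is good to about 2 mm. A picture is of the moment at which its call begins. get_calibration takes no time and is no camera call.
- order.close_job(): hands the job in, once; it reports no verdict.
The state is a dict: "t": time; "q": joint angles; "dq": joint speeds; "joint_torque": joint torques, N m; "tool_pos": TCP position; "orientation": TCP orientation; "force": force on the tool from outside, world axes, zero at the start; "wrist_torque": the same for the moment, N m; "opening": finger opening in m.
Only numpy, scipy, OpenCV 4.12 (cv2) and the standard library are available. Lean on these libraries where they do the work, as an engineer would, in place of code of your own. Each camera call takes 0.05 s, during which the arm holds its last target. There are 200 camera calls.

TASK

Load the laser marking fixture: take the two finished parts (the round flanged bush and the tall square block) off the fixture and stand them upright in the grey tray; then slide the flat dark steel blank along the plate, without lifting it, until it is flush against both fences in their corner. Last, swing the hold-down arm round over the blank until the arm is parallel to the long back fence and leave it there. Do not disturb any of the other things lying about.

Things in the scene. Friction and masses are not known exactly. Their poses are not given: they have to be found in the camera images.
- fixture: Fixed perforated aluminium plate; origin at table height, +x towards the back fence, +y left. Plate x -165..130, y -175..175 mm, top at z 15. Two steel fences 20 wide, 20 mm high on it: long back fence, inner face at x 100, y -70..145; side fence, inner face at y 125, x -20..100. In their corner the blank's centre is at x 52.5, y 65.
- corner (a point): Inner corner of the two fences on the plate's top surface, at fixture (100, 125, 15) mm; axes as the fixture's. The blank home has its origin at (-47.5, -60, 0) mm from here.
- pivot (a point): Vertical hinge axis of the hold-down arm, on the plate's top surface, at fixture (55, -110, 15) mm; a dark post of 32 mm diameter stands there, hub top 34 mm above the plate.
- clamp (a joint): Angle (rad) of the hold-down arm about its upright pivot: 0 = arm points along fixture -x, pi/2 = along fixture +y, parallel to the back fence. Stiff (0.25 N m), stays where left; range -0.6..2.3, no stop at pi/2; starts -0.4..0.3. Flat steel bar 20 mm wide, 20..30 mm above the plate top, reaching 145 mm from the pivot; a pad under its end hangs to 15 mm above the plate.
- clamp_knob (a point): Middle of the upright black knob on the arm, 135 mm from the pivot, 45 mm above the plate top. Knob: cylinder of 22 mm diameter, from 30 to 60 mm above the plate top.
- blank: Loose flat dark steel blank, 95 mm (its x) by 120 mm (its y), 12 mm thick, about 0.37 kg, lying on the front half of the fixture plate. Origin at the centre of its underside. Its own x must end up parallel to fixture x (starts up to 0.3 rad off).
- bush: Finished part, steel bush standing upright: foot flange 50 mm diameter and 12 mm high, body 36 mm diameter above it, total height 60 mm, 0.4 kg. Origin at the centre of its underside; z up its axis.
- block: Finished part, aluminium block standing upright: 38 x 38 mm, 64 mm tall, 0.24 kg. Origin at the centre of its underside; x, y square to its faces.
- tray: Fixed grey plastic tray, open on top, 210 mm (its x) by 150 mm (its y), 32 mm high, walls 4 mm. It stands left or right of the fixture. Origin at the centre of its underside.
- tray_in (a point): Centre of the tray's inner floor, 4 mm above the table; axes as the tray's.
- carton: Closed cardboard box, heavy and fixed, 170 (x) x 130 (y) x 60 mm high, on the side where the tray is not. Origin at the centre of its underside.
- gauge: Bystander: brass stepped gauge block, 24 x 24 mm, 50 mm tall, standing at the front left of the fixture plate. Origin at the centre of its underside.
- pot: Bystander: small white pot, 30 mm diameter, 35 mm tall, at the right back corner of the fixture plate. Origin at the centre of its underside.
- driver: Bystander: screwdriver lying on the table at the far left, beside the blue box, about 0.2 m long along its x. Origin near its middle, on the table.
- caliper: Bystander: caliper lying on the table right of the fixture, 200 mm along its x, jaws 75 mm to its -y, 12 mm high.
- bottle: Bystander: white bottle, 56 mm diameter, 130 mm tall, back left. Origin at the centre of its underside.
- tape: Bystander: roll of clear tape lying flat, 90 mm diameter, 24 mm high, left of the fixture. Origin at the centre of its underside.
Mind the look-alikes: they are no part of the job. What is shaped like the bush but yellow is not meant.

How it is judged:
On the way, in this order (a step that is already met when the one before it is completed fails the run):
1. both finished parts stand upright in the tray (x of bush in the frame of tray_in between -0.095 and 0.095 m and y of bush in the frame of tray_in between -0.065 and 0.065 m and z of bush in the frame of tray_in between -0.01 and 0.01 m and angle between each of bush, block's own z axis and vertical below 0.2 rad and x of block in the frame of tray_in between -0.095 and 0.095 m and y of block in the frame of tray_in between -0.065 and 0.065 m and z of block in the frame of tray_in between -0.01 and 0.01 m), for 0.2 s.
2. the blank lies flush in the corner of the fences, the hold-down arm still swung back (x of blank in the frame of corner between -0.0515 and -0.0435 m and y of blank in the frame of corner between -0.064 and -0.056 m and z of blank in the frame of corner between -0.005 and 0.006 m and angle between the x axis of blank and the x axis of fixture, either way round below 0.05 rad and value of joint clamp below 0.9 rad), for 0.2 s.
3. the hold-down arm is parallel to the back fence, over the blank (value of joint clamp between 1.471 and 1.671 rad), for 0.2 s.
At the end, for the whole second after the job is handed in: Bush and block stand upright (within 0.2 rad) on the tray floor; the blank lies flat on the plate within 4 mm of both fences and square to them within 0.05 rad; the hold-down arm is parallel to the back fence (joint pi/2 within 0.1 rad); all are at rest (all of step 1 and all of step 3 and x of blank in the frame of corner between -0.0515 and -0.0435 m and y of blank in the frame of corner between -0.064 and -0.056 m and z of blank in the frame of corner between -0.005 and 0.006 m and angle between the x axis of blank and the x axis of fixture, either way round below 0.05 rad and linear speed of each of blank, bush, block below 0.02 m/s and velocity of joint clamp between -0.05 and 0.05 rad/s); the robot touches nothing.
It fails at once if the blank is lifted off the plate (more than 15 mm) (z of blank in the frame of fixture above 0.03 m).
It fails at once if one of the other things (gauge, pot, screwdriver, caliper, bottle, tape) is moved by more than 20 mm (distance of any of gauge, pot, driver, caliper, bottle, tape from where it was at the start of the episode above 0.02 m).
It fails at once if the gauge, pot or bottle is knocked over (angle between any of gauge, pot, bottle's own z axis and vertical above 0.5 rad).
It also fails if it takes over 72 s, if anything falls off the work surface, if the arm or the gripper's body presses on something with over 40 N, if the wrist force passes 120 N, or if a joint passes its speed limit or range.

## Working session

There is one attempt and no reset: what is moved stays moved. The work goes in short steps, Python scripts to look and compute and a tool call to move; the robot and the scene stay as the last step left them, time stands still between calls to the robot, and variables do not carry over. Pictures are saved under pics/ and viewed, about 8 in all and at most 12, crops included, and the job is handed in when it is done.

Besides the shell and the picture viewer there is one more tool, called after "Emit:" by a JSON object that holds its "op" and its "data", one argument or row to a line. apply_moves: Moves the arm, as the interface text tells. Its arguments: {"type":"object","properties":{"deltas":{"type":"array"},"grip_force":{"type":"number"}},"required":["deltas"]}

```bash
mkdir -p pics; ls
cat > h.py <<'E'
import numpy as np, cv2
from plant import robot, viewer, order
def snap(c,f):
    im=viewer.read_camera(c); cv2.imwrite('pics/'+f,im); return im
def ray(c,u,v,z):
    K=viewer.get_calibration(c);R=np.array(K['R']);t=np.array(K['t'])
    d=R.T@np.array([(u-K['cx'])/K['fx'],(v-K['cy'])/K['fy'],1]);o=-R.T@t
    return o+d*(z-o[2])/d[2]
def proj(c,X):
    K=viewer.get_calibration(c);p=np.array(K['R'])@np.array(X)+np.array(K['t'])
    return np.array([K['fx']*p[0]/p[2]+K['cx'],K['fy']*p[1]/p[2]+K['cy']])
E
python3 - <<'E'
from h import *
snap('top','top0.png');snap('side','side0.png')
for c in('top','side'):
    K=viewer.get_calibration(c);print(c,K['fx'],K['cx'],K['cy'],np.round(K['R'],3).tolist(),(-np.array(K['R']).T@np.array(K['t'])).round(3))
print(robot.read_state())
E
```

```text
pics
top 436.49411140332137 314.15290945925943 242.92353767786028 [[0.026, -0.999, 0.024], [-0.997, -0.028, -0.078], [0.079, -0.022, -0.997]] [0.509 0.073 1.095]
side 442.9150311629439 315.1670554571099 230.61599316870326 [[-0.896, -0.445, -0.005], [-0.287, 0.585, -0.758], [0.34, -0.678, -0.652]] [0.27  0.692 0.687]
{'t': 0.1, 'q': array([ 1.26060729e+00,  1.31105396e-01,  1.48914961e+00, -2.51470371e-05,
        1.52301901e+00, -8.54016617e-02]), 'dq': array([ 1.79594128e-04, -7.91361574e-04, -2.27114779e-03, -1.97383400e-05,
        1.33202627e-03,  5.58951953e-04]), 'joint_torque': array([ 9.83754508e-04, -5.61343610e+01, -4.93096232e+01,  7.70481303e-02,
        2.90041143e-02, -5.35496639e-06]), 'tool_pos': array([0.13366131, 0.58471503, 0.4037917 ]), 'orientation': array([-3.52315926e-01, -3.12146600e+00,  2.59709135e-03]), 'force': array([-0.25247691,  0.4852537 ,  0.14699232]), 'wrist_torque': array([-0.00558375,  0.02000244, -0.01978523]), 'opening': 0.09312634694283961}
```

View pics/top0.png

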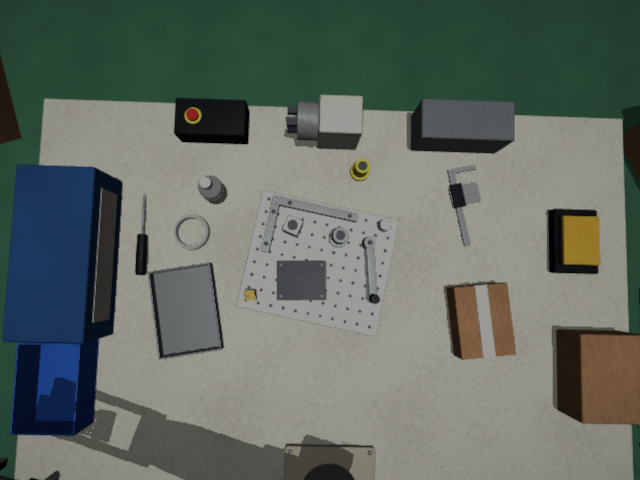

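View pics/side0.png

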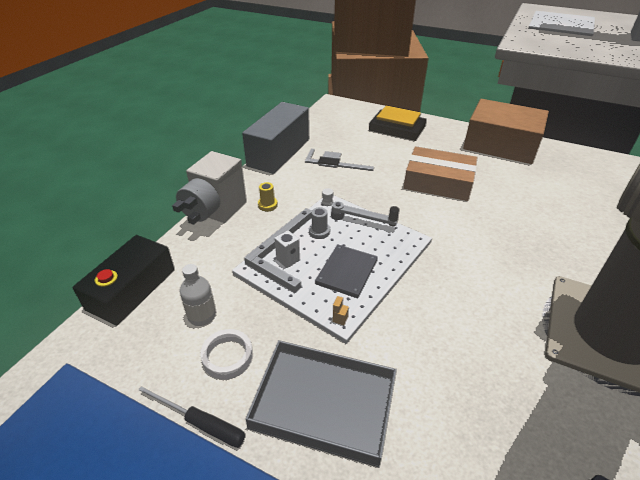

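The top view shows the fixture plate with corners near (262,192), (399,219), (376,335), (237,305). On it are the block (292,226), the grey bush (340,236) and the blank (301,280). The hold-down arm's post is at (369,242) and its knob at (375,299). The tray is at (186,310).

The bush candidates are the grey one at (340,236) and the yellow one at (360,170). The grey one stands on the fixture and is steel, so it fits. I'll confirm that in an enlarged crop.

Run:
```python
from h import *
im=cv2.imread('pics/top0.png')
c=im[160:345,225:410]; cv2.imwrite('pics/c1.png',cv2.resize(c,None,fx=4,fy=3.2,interpolation=cv2.INTER_CUBIC) if 0 else cv2.resize(c,(592,592),interpolation=cv2.INTER_CUBIC))
c=im[255:365,140:235]; cv2.imwrite('pics/c2.png',cv2.resize(c,None,fx=4,fy=4))
```

```text
(no output)
```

View pics/c1.png

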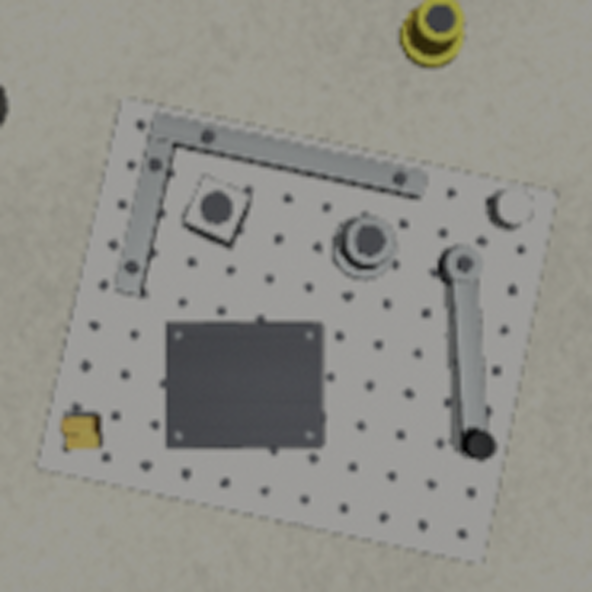

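The crop confirms the grey flanged bush on the plate, with its top at crop (370,240). The yellow look-alike stands on the table. The block's top is at crop (216,208) and the blank's corners are (166,322) to (323,447). Next I'll compute positions.

```bash
cat > est.py <<'E'
from h import *
f=lambda u,v,z: ray('top',225+u/3.2-.35,160+v/3.2-.35,z)
P=np.array([f(*p,.015)[:2] for p in[(123,98),(556,190),(483,560),(40,467)]])
M=np.array([(130,175),(130,-175),(-165,-175),(-165,175)])/1000.
mc,pc=M.mean(0),P.mean(0)
A=(M-mc)@np.array([1,1j]);B=(P-pc)@np.array([1,1j])
s=(B*A.conj()).sum()/(abs(A)**2).sum();th=np.angle(s)
R=np.array([[np.cos(th),-np.sin(th)],[np.sin(th),np.cos(th)]]);T=pc-R@mc
F=lambda x,y:R@np.array([x,y])+T
inv=lambda p:R.T@(np.array(p)[:2]-T)
E
python3 - <<'E'
from est import *
print('fix',T,th,abs(s)); print((P-(M@R.T+T))*1000)
b=np.array([f(*p,.027)[:2] for p in[(166,322),(323,322),(323,447),(166,447)]])
print('blank',b.mean(0),inv(b.mean(0)),'sides',np.linalg.norm(b-np.roll(b,1,0),axis=1)); d=b[0]-b[3]; print('yaw',np.arctan2(d[1],d[0]), 'rel',np.arctan2(d[1],d[0])-th)
bl=f(216,208,.079);bu=f(370,240,.075);kn=f(480,441,.075);pv=f(463,262,.049)
for n,p in(('block',bl),('bush',bu),('knob',kn),('piv',pv),('gauge',f(85,427,.055)),('pot',f(515,207,.05)),('yb',f(438,20,.06))):print(n,p,inv(p))
t=np.array([ray('top',*p,.032)[:2] for p in[(151,272),(211,263),(222,348),(160,357)]])
print('tray',t.mean(0),np.linalg.norm(t-np.roll(t,1,0),axis=1)); d=t[1]-t[2];print(np.arctan2(d[1],d[0]))
q=robot.read_state()['orientation'];print(cv2.Rodrigues(q)[0].round(3))
# wide look at side crop
im=cv2.imread('pics/side0.png')[170:350,220:440]
a=cv2.resize(im,None,fx=3,fy=3,interpolation=cv2.INTER_CUBIC)
t=cv2.imread('pics/top0.png')[200:260,270:362]; 
cv2.imwrite('pics/c3.png',a); cv2.imwrite('pics/c4.png',cv2.resize(t,None,fx=8,fy=8,interpolation=cv2.INTER_CUBIC))
E
```

```text
fix [0.56498518 0.03284943] -0.18194438281880648 0.9891946964632734
[[-1.98441759 -1.79157033]
 [-1.07851284  2.052646  ]
 [ 2.0288912   1.7274879 ]
 [ 1.03403923 -1.98856357]]
blank [0.5024335  0.07842064] [-0.06976495  0.03350076] sides [0.09470086 0.11989009 0.0949584  0.1190601 ]
yaw 0.03268839103405178 rel 0.21463277385285826
block [0.63057966 0.10268221 0.079     ] [0.05187606 0.08054891]
bush [ 0.61068115 -0.01088111  0.075     ] [ 0.0528544  -0.03474038]
knob [ 0.46603626 -0.09417609  0.075     ] [-0.07433136 -0.14283284]
piv [ 0.59861217 -0.08355457  0.049     ] [ 0.05413432 -0.10839807]
gauge [0.46818534 0.19501411 0.055     ] [-0.12454447  0.14197276]
pot [ 0.6413408  -0.12216155  0.05      ] [ 0.1031433  -0.13863638]
yb [ 0.78059906 -0.0600109   0.06      ] [ 0.22885725 -0.05231391]
tray [0.42386151 0.35189478] [0.20310726 0.14493777 0.20479859 0.14753608]
0.1720575650780678
[[-0.975  0.223 -0.   ]
 [ 0.223  0.975 -0.002]
 [ 0.    -0.002 -1.   ]]
```

View pics/c4.png

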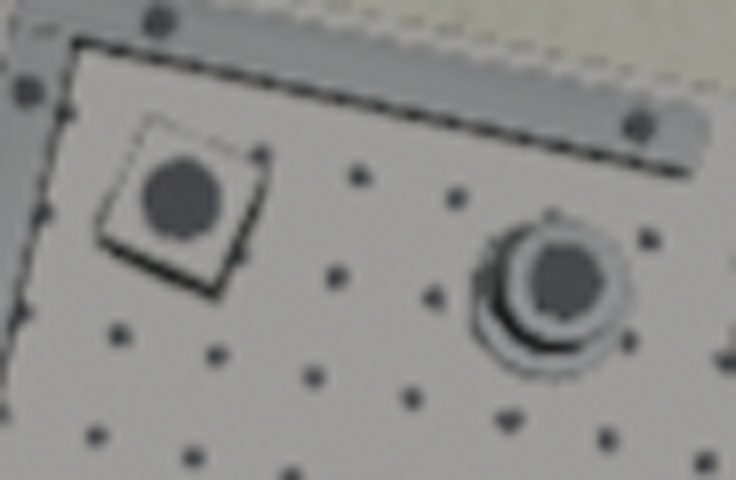

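View pics/c2.png

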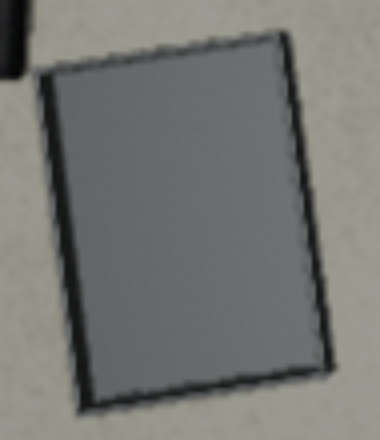

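Emit:
{"op": "apply_moves", "data": {
  "deltas": [
    [60,[-49.3,-29.9,0],0],
    [60,[-49.3,-29.9,0],0],
    [60,[-49.3,-29.9,0],0],
    [60,[-49.3,-29.9,0],0],
    [60,[-49.3,-29.9,0],0]
  ],
  "grip_force": 25
}}

```text
t: 0.72
tool_pos: [0.3416, 0.3827, 0.4044]
orientation: [-0.352, -3.122, 0.0]
force: [1.0, 1.2, -0.5]
opening: 0.0604
```

Emit:
{"op": "apply_moves", "data": {
  "deltas": [
    [60,[-49.3,-29.9,0],0],
    [60,[-49.3,-29.9,0],0],
    [60,[-49.3,-29.9,0],0],
    [60,[-49.3,-29.9,0],0],
    [60,[-49.3,-29.9,0],0]
  ]
}}

```text
t: 1.35
tool_pos: [0.5487, 0.1819, 0.4043]
orientation: [-0.352, -3.121, 0.0]
force: [1.1, 0.2, -0.4]
opening: 0.0599
```

Emit:
{"op": "apply_moves", "data": {
  "deltas": [
    [60,[-49.3,-29.9,0],0],
    [60,[-49.3,-29.9,0],0],
    [60,[0,0,30],0.146],
    [60,[0,0,40],0],
    [60,[0,0,20],0]
  ]
}}

```text
t: 1.98
tool_pos: [0.6295, 0.103, 0.3113]
orientation: [-0.578, -3.083, 0.002]
force: [0.2, -0.6, 0.8]
opening: 0.0599
```

```bash
cat >> est.py <<'E'
wrap=lambda a:(a+np.pi/2)%np.pi-np.pi/2
def go(x,y,gz,ang=None,quiet=0):
    """tool-frame delta (mm) to put the grasp point at x,y,gz; ang = jaw angle"""
    s=robot.read_state();Rt=cv2.Rodrigues(s['orientation'])[0];p=s['tool_pos']
    a=np.arctan2(Rt[1,1],Rt[0,1]);d=Rt.T@(np.array([x,y,gz+.167])-p)*1000
    print('t',round(s['t'],2),'grasp',(p-[0,0,.167]).round(4),'jaw',round(a,3),'F',s['force'].round(1),'op',round(s['opening']*1000,1),'delta',d.round(1),'yaw',None if ang is None else round(wrap(a-ang),3),'q6',s['q'][5].round(2),'tilt',np.arccos(-Rt[2,2]).round(3))
E
python3 - <<'E'
from est import *
go(.6306,.1027,.060,-.37)
a=snap('top','t1.png')[190:300,240:400];b=snap('side','s1.png')[150:320,220:400]
a=cv2.resize(a,(640,440));b=cv2.resize(b,(466,440));cv2.imwrite('pics/v1.png',cv2.resize(np.hstack([a,b]),(800,318)))
E
```

```text
t 1.98 grasp [0.6295 0.103  0.1443] jaw 1.2 F [ 0.2 -0.6  0.8] op 59.9 delta [-1.4  0.3 84.3] yaw 1.57 q6 -1.12 tilt 0.005
```

View pics/v1.png

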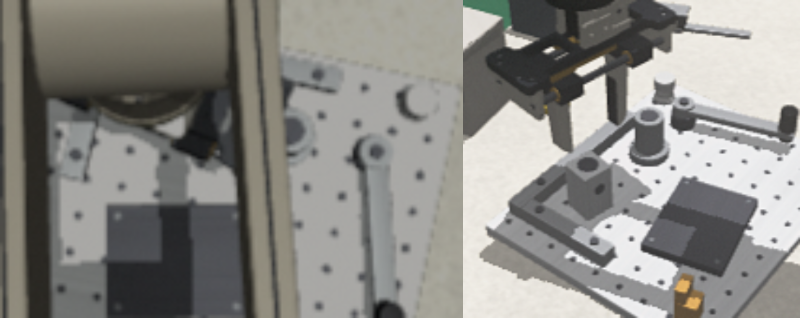

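The side view shows the open fingers straddling the line above the block, with its top at full-image px (288,237). I'll descend and grip.

Emit:
{"op": "apply_moves", "data": {
  "deltas": [
    [60,[-1.4,0,40],0],
    [60,[0,0,44],0],
    [30,[0,0,0],0],
    [30,[0,0,0],0],
    [30,[0,0,0],0]
  ]
}}

```text
t: 2.7
tool_pos: [0.6332, 0.1031, 0.2343]
orientation: [0.578, 3.083, 0.002]
force: [1.1, 1.9, 4.3]
opening: 0.0378
```

Run:
```python
from est import *
print(ray('side',287.8,237,.079))
go(.380,.344,.13)
```

```text
[0.62907493 0.10350436 0.079     ]
t 2.7 grasp [0.6332 0.1031 0.0673] jaw 1.2 F [1.1 1.9 4.3] op 37.8 delta [323.  133.  -63.9] yaw None q6 -1.12 tilt 0.005
```

Emit:
{"op": "apply_moves", "data": {
  "deltas": [
    [30,[0,0,-40],0],
    [30,[0,0,-22],0],
    [30,[46,19,0],0],
    [30,[46,19,0],0],
    [30,[46,19,0],0]
  ]
}}

```text
t: 3.32
tool_pos: [0.523, 0.2067, 0.2944]
orientation: [0.58, 3.086, 0.002]
force: [0.0, -0.4, -3.1]
opening: 0.038
```

Emit:
{"op": "apply_moves", "data": {
  "deltas": [
    [30,[46,19,0],0],
    [30,[46,19,0],0],
    [30,[46,19,0],0],
    [30,[46,19,0],0],
    [30,[0,0,0],-0.18]
  ]
}}

```text
t: 3.95
tool_pos: [0.3776, 0.3457, 0.2943]
orientation: [0.29, 3.127, 0.003]
force: [-0.2, 0.4, -2.3]
opening: 0.0381
```

Emit:
{"op": "apply_moves", "data": {
  "deltas": [
    [30,[0,0,10],-0.18],
    [30,[0,0,10],-0.18],
    [30,[0,0,0],0]
  ]
}}

```text
t: 4.32
tool_pos: [0.3797, 0.3434, 0.2732]
orientation: [-0.264, 3.13, 0.0]
force: [0.2, 0.5, -3.3]
opening: 0.0376
```

Run:
```python
from est import *
go(.380,.344,.0573,1.743)
a=snap('side','s2.png')[240:480,200:440]
cv2.imwrite('pics/v2.png',cv2.resize(a,(480,480)))
```

```text
t 4.33 grasp [0.3797 0.3434 0.1062] jaw 1.739 F [ 0.2  0.5 -3.3] op 37.6 delta [-0.4  0.5 48.9] yaw -0.004 q6 -1.1 tilt 0.0
```

View pics/v2.png

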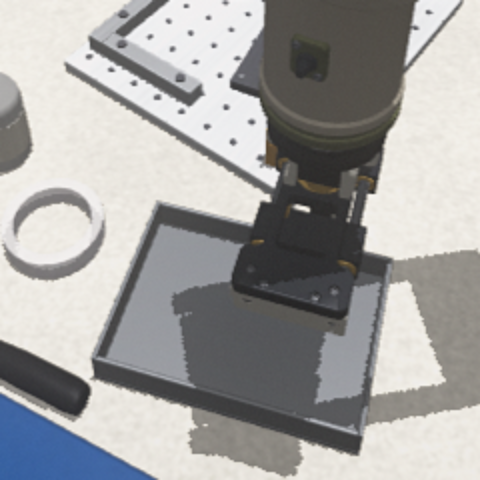

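The side view shows the gripper with the block over the robot-near half of the tray, clear of its walls. I'll set it down.

Emit:
{"op": "apply_moves", "data": {
  "deltas": [
    [30,[0,0,30],0],
    [30,[0,0,12],0],
    [30,[0,0,4],0],
    [30,[0,0,3],0],
    [30,[0,0,0],0]
  ]
}}

```text
t: 5.0
tool_pos: [0.3801, 0.3436, 0.2243]
orientation: [-0.265, 3.13, 0.001]
force: [-0.4, 0.3, -3.0]
opening: 0.0378
```

Run:
```python
from est import *
go(.380,.344,.0563)
t=np.array([ray('side',200+u/2,240+v/2,.032)[:2] for u,v in[(160,203),(391,262),(358,440),(95,362)]]);print(t.round(3),t.mean(0))
```

```text
t 5.0 grasp [0.3801 0.3436 0.0573] jaw 1.74 F [-0.4  0.3 -3. ] op 37.8 delta [0.  0.4 1. ] yaw None q6 -1.1 tilt 0.001
[[0.534 0.306]
 [0.334 0.272]
 [0.309 0.418]
 [0.507 0.452]] [0.42106246 0.36220059]
```

Emit:
{"op": "apply_moves", "data": {
  "deltas": [
    [30,[0,0,2],0],
    [60,[0,0,0],0],
    [60,[0,0,0],0],
    [60,[0,0,-45],0],
    [60,[0,0,-45],0]
  ]
}}

```text
t: 5.62
tool_pos: [0.3796, 0.3432, 0.3123]
orientation: [0.265, -3.129, 0.001]
force: [2.1, 0.4, -0.5]
opening: 0.0602
```

Emit:
{"op": "apply_moves", "data": {
  "deltas": [
    [60,[-21,-48.5,0],0],
    [60,[-21,-48.5,0],0],
    [60,[-21,-48.5,0],0],
    [60,[-21,-48.5,0],0],
    [60,[-21,-48.5,0],0]
  ]
}}

```text
t: 6.25
tool_pos: [0.525, 0.1205, 0.3121]
orientation: [-0.265, 3.129, 0.0]
force: [0.8, 1.0, -0.5]
opening: 0.0599
```

Emit:
{"op": "apply_moves", "data": {
  "deltas": [
    [60,[-21,-48.5,0],0],
    [60,[-21,-48.5,0],0],
    [60,[-21,-48.5,0],0],
    [60,[0,0,0],0]
  ]
}}

```text
t: 6.75
tool_pos: [0.6121, -0.0141, 0.3116]
orientation: [-0.259, 3.13, -0.001]
force: [0.1, 0.6, -0.6]
opening: 0.0597
```

Run:
```python
from est import *
go(.611,-.011,.058)
s=snap('side','s3.png');a=s[150:390,220:440]
cv2.imwrite('pics/v3.png',cv2.resize(a,(550,600)))
```

```text
t 6.75 grasp [ 0.6121 -0.0141  0.1446] jaw 1.736 F [ 0.1  0.6 -0.6] op 59.7 delta [ 0.6  3.3 86.6] yaw None q6 -1.84 tilt 0.001
```

View pics/v3.png

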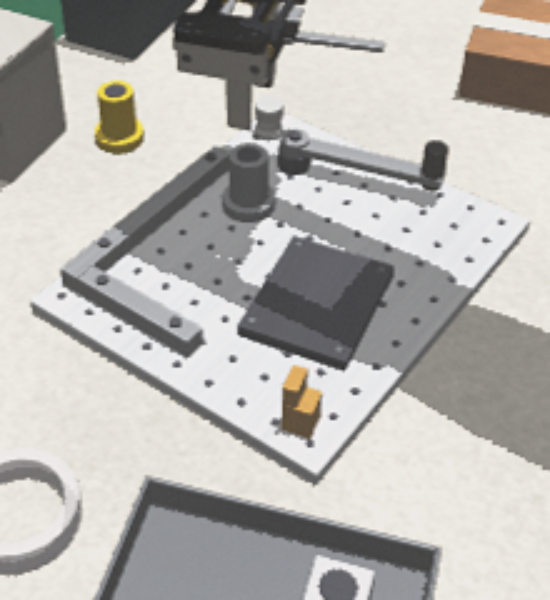

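The side view shows the block standing in the tray at crop (338,580) and the bush's top at crop (250,153). I'll cross-check the bush and descend.

Emit:
{"op": "apply_moves", "data": {
  "deltas": [
    [60,[0,3,40],0],
    [60,[0,0,46],0],
    [60,[0,0,0],0],
    [20,[0,0,0],0],
    [20,[0,0,0],0]
  ]
}}

```text
t: 7.42
tool_pos: [0.6114, -0.0076, 0.2287]
orientation: [-0.266, 3.126, -0.001]
force: [0.7, 0.3, 0.7]
opening: 0.0448
```

Run:
```python
from est import *
print(ray('side',320,211.2,.075))
go(.466,.362,.13)
for n,u,v,z in(('BL',35,305,.015),('BR',270,105,.015),('FR',527,222,.015),('FL',317,475,.015),('bl1',300,238,.027),('bl2',393,268,.027),('bl3',347,358,.027),('bl4',241,322,.027),('knobtop',436,148,.075),('gauge',297,378,.065),('icorner',99,268,.035)):
    p=ray('side',220+u/2.5,150+v/2.5,z);print(n,p.round(4),inv(p).round(4))
```

```text
[ 0.60915438 -0.00807892  0.075     ]
t 7.42 grasp [ 0.6114 -0.0076  0.0617] jaw 1.74 F [0.7 0.3 0.7] op 44.8 delta [ 80.7 388.8 -69.1] yaw None q6 -1.84 tilt 0.004
BL [0.7144 0.1884 0.015 ] [0.1188 0.18  ]
BR [ 0.6589 -0.1581  0.015 ] [ 0.127  -0.1708]
FR [ 0.3717 -0.0963  0.015 ] [-0.1667 -0.1619]
FL [0.4344 0.2403 0.015 ] [-0.166   0.1804]
bl1 [0.5433 0.0264 0.027 ] [-0.0201 -0.0103]
bl2 [0.4567 0.026  0.027 ] [-0.1053 -0.0263]
bl3 [0.4537 0.1373 0.027 ] [-0.1284  0.0826]
bl4 [0.5454 0.1395 0.027 ] [-0.0386  0.1014]
knobtop [ 0.4625 -0.0879  0.075 ] [-0.079  -0.1373]
gauge [0.4685 0.2031 0.065 ] [-0.1257  0.15  ]
icorner [0.6772 0.1434 0.035 ] [0.0904 0.1291]
```

Emit:
{"op": "apply_moves", "data": {
  "deltas": [
    [20,[0,0,0],0],
    [20,[0,0,0],0],
    [20,[0,0,-40],0],
    [20,[0,0,-40],0],
    [20,[10,48.6,0],0]
  ],
  "grip_force": 40
}}

```text
t: 8.05
tool_pos: [0.5943, 0.0365, 0.3107]
orientation: [-0.258, 3.123, -0.003]
force: [1.0, 1.3, -4.7]
opening: 0.0349
```

Emit:
{"op": "apply_moves", "data": {
  "deltas": [
    [20,[10,48.6,0],0],
    [20,[10,48.6,0],0],
    [20,[10,48.6,0],0],
    [20,[10,48.6,0],0],
    [20,[10,48.6,0],0]
  ]
}}

```text
t: 8.68
tool_pos: [0.5009, 0.2708, 0.3055]
orientation: [0.265, -3.13, 0.0]
force: [0.7, -0.2, -4.6]
opening: 0.0351
```

Emit:
{"op": "apply_moves", "data": {
  "deltas": [
    [20,[10,48.6,0],0],
    [20,[10,48.6,0],0],
    [20,[0,0,30],0],
    [20,[0,0,15],0],
    [20,[0,0,0],0]
  ]
}}

```text
t: 9.3
tool_pos: [0.4653, 0.3609, 0.2587]
orientation: [0.264, -3.127, 0.003]
force: [-0.3, -0.3, -4.9]
opening: 0.0351
```

Run:
```python
from est import *
go(.467,.363,.0512)
```

```text
t 9.3 grasp [0.4653 0.3609 0.0917] jaw 1.739 F [-0.3 -0.3 -4.9] op 35.1 delta [-2.2  1.8 40.5] yaw None q6 -1.17 tilt 0.004
```

Emit:
{"op": "apply_moves", "data": {
  "deltas": [
    [20,[0,0,25],0],
    [20,[0,0,10],0],
    [20,[0,0,3],0],
    [20,[0,0,2],0],
    [20,[0,0,0],0]
  ]
}}

```text
t: 9.93
tool_pos: [0.4663, 0.3621, 0.2215]
orientation: [-0.265, 3.129, 0.001]
force: [-0.3, 0.1, -4.7]
opening: 0.0347
```

Run:
```python
from est import *
go(.467,.363,.0507)
```

```text
t 9.93 grasp [0.4663 0.3621 0.0545] jaw 1.74 F [-0.3  0.1 -4.7] op 34.7 delta [-0.9  0.8  3.8] yaw None q6 -1.17 tilt 0.001
```

Emit:
{"op": "apply_moves", "data": {
  "deltas": [
    [20,[0,0,3],0],
    [20,[0,0,1],0],
    [60,[0,0,0],0],
    [60,[0,0,0],0],
    [60,[0,0,-45],0]
  ]
}}

```text
t: 10.55
tool_pos: [0.4644, 0.361, 0.2583]
orientation: [0.265, -3.124, 0.006]
force: [-0.2, 0.0, 0.8]
opening: 0.0582
```

Emit:
{"op": "apply_moves", "data": {
  "deltas": [
    [60,[0,0,-50],0],
    [70,[14.5,-45.5,0],0],
    [70,[14.5,-45.5,0],0],
    [70,[14.5,-45.5,0],0],
    [70,[14.5,-45.5,0],0]
  ]
}}

```text
t: 11.18
tool_pos: [0.4392, 0.1715, 0.3123]
orientation: [-0.266, 3.129, 0.0]
force: [0.7, 0.0, 0.1]
opening: 0.0702
```

Emit:
{"op": "apply_moves", "data": {
  "deltas": [
    [70,[14.5,-45.5,0],0],
    [70,[14.5,-45.5,0],0],
    [70,[0,0,0],0.136],
    [70,[0,0,0],0]
  ]
}}

```text
t: 11.68
tool_pos: [0.4263, 0.0777, 0.3123]
orientation: [-0.051, 3.14, 0.0]
force: [-0.2, -0.4, -0.3]
opening: 0.07
```

Run:
```python
from est import *
go(.426,.078,.038,1.604)
s=snap('side','s4.png');a=s[180:470,190:460]
cv2.imwrite('pics/v4.png',cv2.resize(a,(540,580)))
```

```text
t 11.68 grasp [0.4263 0.0777 0.1453] jaw 1.603 F [-0.2 -0.4 -0.3] op 70.0 delta [  0.5   0.3 107.3] yaw -0.001 q6 -1.54 tilt 0.001
```

View pics/v4.png

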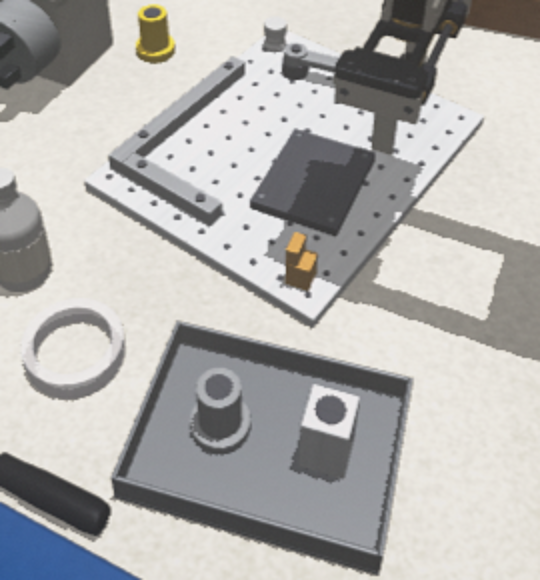

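Both parts stand upright in the tray, the bush at crop (220,410) and the block at (330,430). The gripper is in front of the blank's near edge. I'll lower it and make contact.

Emit:
{"op": "apply_moves", "data": {
  "deltas": [
    [70,[0,0,40],0],
    [70,[0,0,40],0],
    [70,[0,0,22],0],
    [70,[0,0,6],0],
    [70,[0,0,0],0]
  ]
}}

```text
t: 12.35
tool_pos: [0.4264, 0.0786, 0.2041]
orientation: [0.055, -3.141, -0.0]
force: [-0.3, 0.5, -0.3]
opening: 0.07
```

Emit:
{"op": "apply_moves", "data": {
  "deltas": [
    [70,[-10,0,0],0],
    [70,[-5,0,0],0],
    [70,[-5,0,0],0],
    [70,[-5,0,0],0],
    [70,[-5,0,0],0]
  ]
}}

```text
t: 12.98
tool_pos: [0.4561, 0.0792, 0.2036]
orientation: [0.052, -3.14, 0.0]
force: [-4.2, -0.1, 5.1]
opening: 0.0699
```

Run:
```python
from est import *
go(.426,.078,.037,th+np.pi/2)
print(inv(robot.read_state()['tool_pos']))
```

```text
t 12.97 grasp [0.4561 0.0792 0.0366] jaw 1.604 F [-4.2 -0.1  5.1] op 69.9 delta [30.1 -0.2 -0.4] yaw 0.215 q6 -1.54 tilt 0.001
[-0.11550323  0.02588708]
```

Emit:
{"op": "apply_moves", "data": {
  "deltas": [
    [70,[0,0,-2],0],
    [70,[-8,0,0],0.0215],
    [70,[-8,0,0],0.0215],
    [70,[-8,0,0],0.0215],
    [70,[-8,0,0],0.0215]
  ]
}}

```text
t: 13.6
tool_pos: [0.4887, 0.0792, 0.2057]
orientation: [-0.085, -3.14, -0.0]
force: [-4.2, -0.2, 1.1]
opening: 0.07
```

Run:
```python
from est import *
go(.426,.078,.038,th+np.pi/2)
print(inv(robot.read_state()['tool_pos']))
```

```text
t 13.6 grasp [0.4887 0.0792 0.0387] jaw 1.517 F [-4.2 -0.2  1.1] op 70.0 delta [62.6 -4.7  0.7] yaw 0.128 q6 -1.46 tilt 0.0
[-0.08339415  0.03183486]
```

Emit:
{"op": "apply_moves", "data": {
  "deltas": [
    [70,[-9,0,0],0.0215],
    [70,[-9,0,0],0.0215],
    [70,[-9,0,0],0.0215],
    [70,[-9,0,0],0.0215],
    [70,[-9,0,0],0.0215]
  ]
}}

```text
t: 14.22
tool_pos: [0.5335, 0.0749, 0.2057]
orientation: [-0.254, -3.131, 0.0]
force: [-3.3, 0.6, 1.1]
opening: 0.0696
```

Emit:
{"op": "apply_moves", "data": {
  "deltas": [
    [70,[-7,0,0],0.0205],
    [70,[-6,0,0],0],
    [70,[-6,0,0],0],
    [70,[-4,0,0],0],
    [70,[0,0,0],0]
  ]
}}

```text
t: 14.85
tool_pos: [0.556, 0.0708, 0.2059]
orientation: [0.284, 3.128, 0.0]
force: [0.5, -0.7, 0.6]
opening: 0.0697
```

Run:
```python
from est import *
go(.426,.078,.038,th+np.pi/2)
print(inv(robot.read_state()['tool_pos']))
s=snap('side','s5.png');a=s[180:330,220:440]
cv2.imwrite('pics/v5.png',cv2.resize(a,(792,540)))
```

```text
t 14.85 grasp [0.556  0.0708 0.0389] jaw 1.39 F [ 0.5 -0.7  0.6] op 69.7 delta [129.2 -16.3   0.8] yaw 0.001 q6 -1.35 tilt 0.001
[-0.01567676  0.03574034]
```

View pics/v5.png

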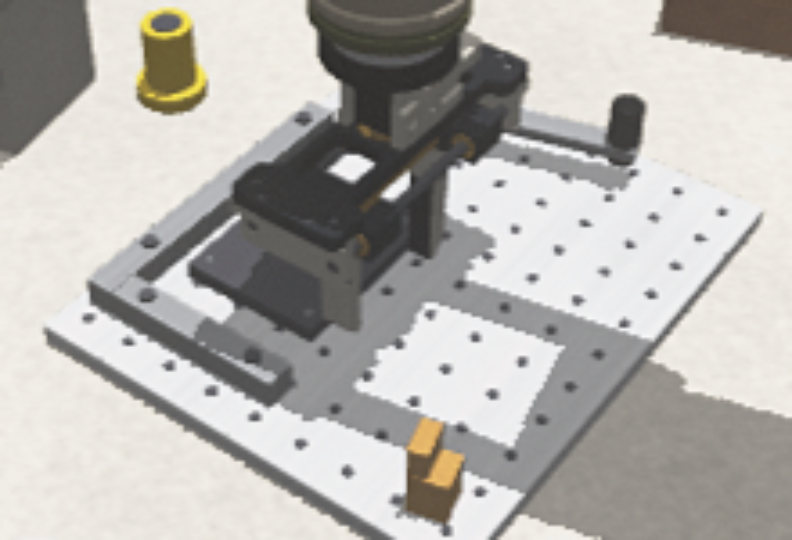

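The side view shows the blank square to the fences, with a gap of about 13 mm to the back fence and a clear gap to the side fence. I'll keep pushing in small steps and watch the force.

Emit:
{"op": "apply_moves", "data": {
  "deltas": [
    [70,[-4,0,0],0],
    [70,[-4,0,0],0],
    [70,[-3,0,0],0],
    [70,[-2,0,0],0],
    [70,[0,0,0],0]
  ]
}}

```text
t: 15.52
tool_pos: [0.5683, 0.0686, 0.2057]
orientation: [-0.284, -3.128, -0.0]
force: [-4.6, 1.4, 4.2]
opening: 0.0695
```

Emit:
{"op": "apply_moves", "data": {
  "deltas": [
    [70,[-2,0,0],0],
    [70,[0,0,0],0]
  ]
}}

```text
t: 15.78
tool_pos: [0.5691, 0.0686, 0.2056]
orientation: [-0.283, -3.124, -0.0]
force: [-13.1, 2.2, 12.7]
opening: 0.07
```

Emit:
{"op": "apply_moves", "data": {
  "deltas": [
    [70,[-1,0,0],0],
    [70,[0,0,0],0],
    [70,[10,0,0],0],
    [70,[12,0,0],0],
    [50,[0,0,-50],0]
  ]
}}

```text
t: 16.4
tool_pos: [0.5465, 0.072, 0.2515]
orientation: [-0.283, -3.12, 0.002]
force: [0.1, 0.3, -0.1]
opening: 0.064
```

Emit:
{"op": "apply_moves", "data": {
  "deltas": [
    [50,[0,0,-15],0.175],
    [50,[0,0,0],0.175],
    [50,[0,0,0],0.175],
    [50,[0,0,0],0.175],
    [50,[0,0,0],0.175]
  ]
}}

```text
t: 17.02
tool_pos: [0.5494, 0.072, 0.2707]
orientation: [1.59, 2.709, 0.001]
force: [-0.7, 0.4, 0.3]
opening: 0.0501
```

Emit:
{"op": "apply_moves", "data": {
  "deltas": [
    [50,[0,0,0],0.175],
    [50,[0,0,0],0.175],
    [50,[0,0,0],0.175],
    [50,[0,0,0],0.171],
    [50,[0,0,0],0]
  ]
}}

```text
t: 17.65
tool_pos: [0.5494, 0.072, 0.2707]
orientation: [2.412, 2.013, 0.001]
force: [0.2, -0.6, 0.3]
opening: 0.05
```

Run:
```python
from est import *
go(*F(.05,-.05),.1,th)
print(inv(robot.read_state()['tool_pos']))
```

```text
t 17.65 grasp [0.5494 0.072  0.1037] jaw -0.18 F [ 0.2 -0.6  0.3] op 50.0 delta [-85.8  72.2   3.7] yaw 0.002 q6 0.22 tilt 0.001
[-0.02237333  0.0357004 ]
```

Emit:
{"op": "apply_moves", "data": {
  "deltas": [
    [50,[-43,36,0],0],
    [50,[-43,36,0],0],
    [50,[0,0,0],0]
  ]
}}

```text
t: 18.02
tool_pos: [0.6061, -0.0288, 0.2709]
orientation: [2.411, 2.011, 0.001]
force: [-0.4, 0.6, 0.1]
opening: 0.0499
```

Run:
```python
from est import *
go(*F(.05,-.05),.039,th)
s=snap('side','s6.png');a=s[180:330,220:440]
cv2.imwrite('pics/v6.png',cv2.resize(a,(792,540)))
```

```text
t 18.02 grasp [ 0.6061 -0.0288  0.1039] jaw -0.18 F [-0.4  0.6  0.1] op 49.9 delta [ 3.2 -1.7 64.9] yaw 0.002 q6 0.05 tilt 0.002
```

View pics/v6.png

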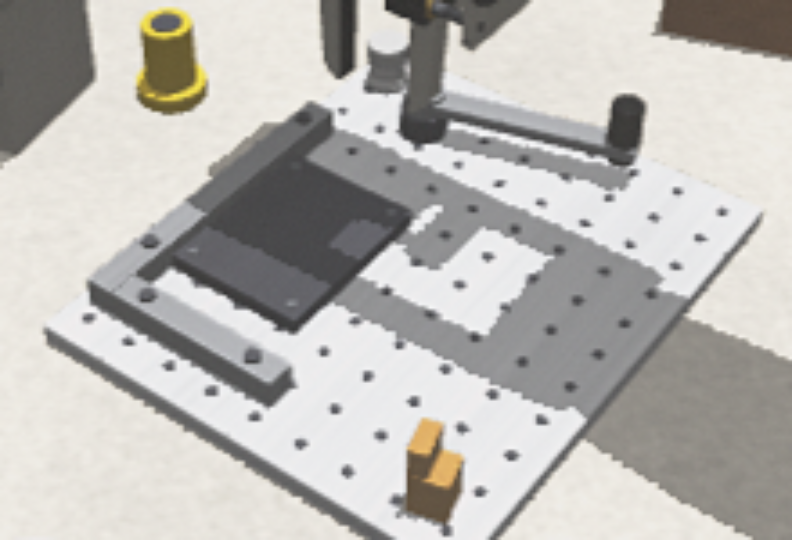

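The blank lies against the back fence, with its front edge from crop (412,213) to (293,328). There is still a gap to the side fence. I'll check the edge position before lowering.

Run:
```python
from est import *
for u,v in((412,213),(293,328)):print(inv(ray('side',220+u/3.6,180+v/3.6,.027)))
```

```text
[ 0.00110879 -0.01933992]
[-0.00076365  0.10251327]
```

Emit:
{"op": "apply_moves", "data": {
  "deltas": [
    [50,[0,-4,35],0],
    [50,[0,0,22],0],
    [50,[0,0,7],0],
    [50,[0,0,0],0],
    [50,[8,0,0],0]
  ]
}}

```text
t: 18.7
tool_pos: [0.6031, -0.0168, 0.2081]
orientation: [2.412, 2.011, 0.002]
force: [-0.5, -0.3, -0.1]
opening: 0.0499
```

Emit:
{"op": "apply_moves", "data": {
  "deltas": [
    [50,[8,0,0],0],
    [50,[8,0,0],0],
    [50,[7,0,0],0],
    [50,[7,0,0],0],
    [50,[0,0,0],0]
  ]
}}

```text
t: 19.32
tool_pos: [0.6079, 0.0134, 0.2066]
orientation: [-2.412, -2.012, -0.001]
force: [-0.1, 0.7, 0.4]
opening: 0.05
```

Run:
```python
from est import *
go(*F(.046,-.0025),.039,th)
```

```text
t 19.32 grasp [0.6079 0.0134 0.0396] jaw -0.18 F [-0.1  0.7  0.4] op 50.0 delta [8.8 0.3 0.6] yaw 0.002 q6 0.12 tilt 0.001
```

Emit:
{"op": "apply_moves", "data": {
  "deltas": [
    [50,[3,0,0],0],
    [50,[3,0,0],0],
    [50,[2,0,0],0],
    [50,[1,0,0],0],
    [50,[0,0,0],0]
  ]
}}

```text
t: 19.95
tool_pos: [0.6094, 0.0217, 0.2065]
orientation: [-2.412, -2.011, 0.0]
force: [0.1, -0.1, -0.1]
opening: 0.0502
```

Emit:
{"op": "apply_moves", "data": {
  "deltas": [
    [50,[1,0,0],0],
    [50,[1,0,0],0],
    [50,[0,0,0],0]
  ]
}}

```text
t: 20.32
tool_pos: [0.6097, 0.023, 0.2066]
orientation: [2.413, 2.011, -0.002]
force: [-3.3, -4.8, -0.4]
opening: 0.0502
```

Emit:
{"op": "apply_moves", "data": {
  "deltas": [
    [50,[1,0,0],0],
    [50,[1,0,0],0],
    [50,[0,0,0],0]
  ]
}}

```text
t: 20.7
tool_pos: [0.6098, 0.0237, 0.2066]
orientation: [2.413, 2.01, -0.005]
force: [-5.5, -11.4, 1.8]
opening: 0.0498
```

Run:
```python
from est import *
go(*F(.046,-.0025),.039,th)
s=snap('side','s7.png');a=s[190:300,230:360]
cv2.imwrite('pics/v7.png',cv2.resize(a,(650,550)))
```

```text
t 20.7 grasp [0.6098 0.0237 0.0396] jaw -0.182 F [ -5.5 -11.4   1.8] op 49.8 delta [-1.6  0.3  0.6] yaw 0.0 q6 0.14 tilt 0.004
```

View pics/v7.png

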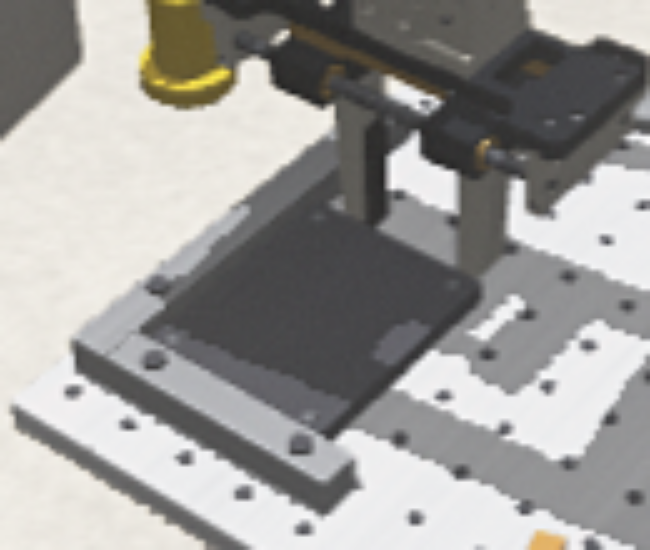

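The view shows the blank in the corner: its front edge runs from crop (330,437) to (480,295) and its left edge is tucked at the side fence. The 12 pictures are used up, so further checks will be numeric. I'll compare the front edge with its position before the side push.

Run:
```python
from est import *
for u,v in((480,290),(333,430)):print(inv(ray('side',230+u/5,190+v/5,.027)))
go(*F(-.0025,.04),.11,th+np.pi/2)
print(inv(robot.read_state()['tool_pos']))
```

```text
[-0.00066089  0.01539246]
[-0.0014687   0.11923124]
t 20.75 grasp [0.6098 0.0236 0.0396] jaw -0.182 F [ -4.9 -12.2   1.4] op 49.5 delta [ 40.7 -48.3 -70.5] yaw -1.57 q6 0.14 tilt 0.004
[ 0.04572966 -0.00095146]
```

The front edge is still within about 1 mm of where it was. I'll give it one confirming nudge in x on the way to the knob.

Emit:
{"op": "apply_moves", "data": {
  "deltas": [
    [50,[-7,0,0],0],
    [50,[-8,0,0],0],
    [50,[0,0,-50],0],
    [70,[0,0,-20],0],
    [70,[39,-36,0],0]
  ]
}}

```text
t: 21.38
tool_pos: [0.5813, 0.0539, 0.2801]
orientation: [2.413, 2.004, 0.009]
force: [0.2, 1.1, -0.1]
opening: 0.0658
```

Emit:
{"op": "apply_moves", "data": {
  "deltas": [
    [70,[39,-36,0],0],
    [70,[0,0,0],-0.175],
    [70,[0,0,0],-0.175],
    [70,[0,0,0],-0.175],
    [70,[0,0,0],-0.175]
  ]
}}

```text
t: 22.0
tool_pos: [0.5507, 0.1005, 0.2766]
orientation: [1.569, 2.722, 0.001]
force: [0.5, -0.1, 0.2]
opening: 0.07
```

Emit:
{"op": "apply_moves", "data": {
  "deltas": [
    [70,[0,0,0],-0.175],
    [70,[0,0,0],-0.175],
    [70,[0,0,0],-0.175],
    [70,[0,0,0],-0.175],
    [70,[0,0,0],-0.171]
  ]
}}

```text
t: 22.62
tool_pos: [0.5508, 0.1004, 0.2766]
orientation: [0.274, 3.129, 0.001]
force: [-0.7, 0.1, -0.5]
opening: 0.0699
```

Run:
```python
from est import *
go(*F(-.020,.065),.039,th+np.pi/2)
```

```text
t 22.62 grasp [0.5508 0.1004 0.1096] jaw 1.396 F [-0.7  0.1 -0.5] op 69.9 delta [-6.2  1.1 70.6] yaw 0.007 q6 -1.31 tilt 0.001
```

Emit:
{"op": "apply_moves", "data": {
  "deltas": [
    [60,[0,-9,35],0.007],
    [60,[0,0,25],0],
    [60,[0,0,10],0],
    [60,[-8,0,0],0],
    [60,[-6,0,0],0]
  ]
}}

```text
t: 23.25
tool_pos: [0.5642, 0.0889, 0.2082]
orientation: [0.294, 3.125, 0.001]
force: [-0.3, -0.5, 0.8]
opening: 0.0599
```

Emit:
{"op": "apply_moves", "data": {
  "deltas": [
    [60,[-4,0,0],0],
    [60,[-3,0,0],0],
    [60,[-1.5,0,0],0],
    [60,[-1,0,0],0],
    [60,[0,0,0],0]
  ]
}}

```text
t: 23.88
tool_pos: [0.572, 0.0872, 0.2067]
orientation: [-0.294, -3.127, -0.0]
force: [-5.3, 1.2, 4.5]
opening: 0.0599
```

Run:
```python
from est import *
go(*F(-.0025,.055),.039,th+np.pi/2)
```

```text
t 23.88 grasp [0.572  0.0872 0.0397] jaw 1.383 F [-5.3  1.2  4.5] op 59.9 delta [-0.5  0.3  0.7] yaw -0.006 q6 -1.32 tilt 0.001
```

Emit:
{"op": "apply_moves", "data": {
  "deltas": [
    [60,[-1.5,0,0],0],
    [60,[0,0,0],0],
    [60,[10,0,0],0],
    [60,[8,0,0],0],
    [50,[0,0,-50],0]
  ],
  "grip_force": 20
}}

```text
t: 24.5
tool_pos: [0.553, 0.09, 0.2525]
orientation: [-0.294, -3.119, 0.003]
force: [1.2, -0.2, 0.9]
opening: 0.0538
```

Emit:
{"op": "apply_moves", "data": {
  "deltas": [
    [50,[0,0,-40],0],
    [50,[14,-49,0],0],
    [50,[14,-49,0],0],
    [50,[14,-49,0],0],
    [50,[14,-49,0],0]
  ]
}}

```text
t: 25.12
tool_pos: [0.4633, -0.0931, 0.2968]
orientation: [0.294, 3.127, -0.001]
force: [-0.3, 0.2, 0.3]
opening: 0.0499
```

Emit:
{"op": "apply_moves", "data": {
  "deltas": [
    [50,[0,0,0],-0.117],
    [50,[0,0,0],-0.117],
    [50,[0,0,0],0]
  ]
}}

```text
t: 25.5
tool_pos: [0.4642, -0.0921, 0.2967]
orientation: [-0.071, 3.14, -0.001]
force: [0.3, 0.5, -0.5]
opening: 0.05
```

Run:
```python
from est import *
go(*F(-.0765,-.1405),.068,1.617); print(F(-.0765,-.1405))
im=snap('top','t8.png');snap('side','s8.png')
# dark knob blob near expected, top and side views
for c,f in(('top','t8.png'),('side','s8.png')):
    im=cv2.imread('pics/'+f);im0=cv2.imread(f'pics/{c}0.png')
    e=proj(c,[*F(-.0765,-.1405),.075]);u,v=e.astype(int);print(c,e)
    g=cv2.cvtColor(im0,cv2.COLOR_BGR2GRAY)[v-14:v+22,u-14:u+15]
    m=(g<45).astype(np.uint8);n,l,st,ce=cv2.connectedComponentsWithStats(m)
    for i in range(1,n):
        if st[i,4]>15:print(st[i]+[u-14,v-14,0,0,0],ce[i]+[u-14,v-14])
```

```text
t 25.5 grasp [ 0.4642 -0.0921  0.1297] jaw 1.616 F [ 0.3  0.5 -0.5] op 50.0 delta [-0.2  0.7 61.7] yaw -0.001 q6 -1.92 tilt 0.001
[ 0.46432553 -0.09148936]
top [373.48936357 298.17304892]
[369 294  10   9  52] [373.26923077 297.96153846]
side [394.12026967 208.0972233 ]
```

The knob's blob centroid at (373.3,298.0) matches the expected (373.5,298.2). I'll descend and grip it.

Emit:
{"op": "apply_moves", "data": {
  "deltas": [
    [50,[0,0,35],0],
    [50,[0,0,20],0],
    [50,[0,0,6],0],
    [50,[0,0,0],0],
    [15,[0,0,0],0]
  ]
}}

```text
t: 26.22
tool_pos: [0.465, -0.0921, 0.2368]
orientation: [-0.072, 3.139, -0.001]
force: [-0.0, -0.5, -0.3]
opening: 0.0439
```

Emit:
{"op": "apply_moves", "data": {
  "deltas": [
    [15,[0,0,0],0],
    [15,[0,0,0],0],
    [15,[0,0,0],0]
  ]
}}

```text
t: 26.6
tool_pos: [0.4646, -0.0922, 0.2362]
orientation: [-0.072, 3.14, -0.001]
force: [-0.6, -1.2, 3.1]
opening: 0.0217
```

Run:
```python
from est import *
go(*F(-.0765,-.1405),.068,1.617)
p=inv(robot.read_state()['tool_pos'])*1000-[55,-110];print(p,np.hypot(*p),np.arctan2(p[1],-p[0]))
a=.1;print('row',135*np.sin(a), 135*(1-np.cos(a)))
```

```text
t 26.6 grasp [ 0.4646 -0.0922  0.0692] jaw 1.617 F [-0.6 -1.2  3.1] op 21.7 delta [0.2 0.7 1.2] yaw -0.0 q6 -1.92 tilt 0.001
[-131.11264096  -31.11916266] 134.75506262888302 -0.23303475322457298
row 13.4775112473218 0.6744376874665142
```

Emit:
{"op": "apply_moves", "data": {
  "deltas": [
    [15,[-0.7,13.5,0],0.1],
    [15,[-0.7,13.5,0],0.1],
    [15,[-0.7,13.5,0],0.1],
    [15,[-0.7,13.5,0],0.1]
  ]
}}

```text
t: 27.1
tool_pos: [0.4723, -0.0385, 0.2362]
orientation: [-0.558, -3.09, 0.001]
force: [-6.5, 0.5, 9.5]
opening: 0.0215
```

```bash
cat > k.py <<'E'
from est import *
go(0,0,.068)
p=inv(robot.read_state()['tool_pos'])*1000-[55,-110];print(p,np.hypot(*p),np.arctan2(p[1],-p[0]))
E
python3 k.py
```

```text
t 27.1 grasp [ 0.4723 -0.0385  0.0692] jaw 1.214 F [-6.5  0.5  9.5] op 21.5 delta [ 455.9 -129.     2.1] yaw None q6 -1.4 tilt 0.002
[-133.25758688   23.02376244] 135.23194185679833 0.1710873021888447
```

Emit:
{"op": "apply_moves", "data": {
  "deltas": [
    [15,[-0.7,13.5,-0.5],0.1],
    [15,[-0.7,13.5,0],0.1],
    [15,[-0.7,13.5,0],0.1],
    [15,[-0.7,13.5,0],0.1],
    [15,[-0.7,13.5,0],0.1]
  ]
}}

```text
t: 27.72
tool_pos: [0.51, 0.0174, 0.2362]
orientation: [-1.303, -2.854, -0.0]
force: [-8.1, 5.6, 9.5]
opening: 0.0215
```

```bash
python3 k.py
```

```text
t 27.73 grasp [0.51   0.0174 0.0692] jaw 0.714 F [-8.1  5.6  9.5] op 21.5 delta [ 320.8 -396.9    3.1] yaw None q6 -0.78 tilt 0.004
[-106.26187757   84.89478112] 136.00996465391722 0.6740822992594091
```

Emit:
{"op": "apply_moves", "data": {
  "deltas": [
    [15,[-0.5,13.5,-0.5],0.1],
    [15,[-0.5,13.5,0],0.1],
    [15,[-0.6,13.5,0],0.1],
    [15,[-0.6,13.5,0],0.1],
    [15,[-0.6,13.5,0],0.1]
  ]
}}

```text
t: 28.35
tool_pos: [0.5698, 0.0485, 0.2363]
orientation: [-1.969, -2.443, -0.001]
force: [-4.7, 7.0, 3.9]
opening: 0.0217
```

```bash
python3 k.py
```

```text
t 28.35 grasp [0.5698 0.0485 0.0693] jaw 0.214 F [-4.7  7.   3.9] op 21.7 delta [  73.7 -567.     2.9] yaw None q6 -0.22 tilt 0.004
[-53.13534523 126.22697789] 136.9547913025824 1.1723603953548143
```

Emit:
{"op": "apply_moves", "data": {
  "deltas": [
    [15,[-0.6,13.5,0],0.1],
    [15,[-0.6,13.5,0],0.1],
    [15,[-0.6,13.5,0],0.1],
    [15,[-0.6,13.5,0],0.1],
    [15,[0,0,0],0]
  ]
}}

```text
t: 28.98
tool_pos: [0.6246, 0.0496, 0.2364]
orientation: [-2.415, -2.006, -0.004]
force: [1.6, 9.3, -1.5]
opening: 0.0212
```

```bash
python3 k.py
```

```text
t 28.98 grasp [0.6246 0.0496 0.0694] jaw -0.184 F [ 1.6  9.3 -1.5] op 21.2 delta [-163.1 -604.9    1. ] yaw None q6 0.18 tilt 0.003
[  0.57340047 137.24875659] 137.24995436200712 1.5749741215587498
```

Emit:
{"op": "apply_moves", "data": {
  "deltas": [
    [45,[0,0,0],0],
    [45,[0,0,0],0],
    [45,[0,0,0],0],
    [45,[0,0,-30],0],
    [45,[0,0,-50],0]
  ]
}}

```text
t: 29.6
tool_pos: [0.6229, 0.0477, 0.315]
orientation: [-2.413, -2.007, 0.006]
force: [0.5, -0.4, -0.2]
opening: 0.0451
```

Emit:
{"op": "apply_moves", "data": {
  "deltas": [
    [45,[0,0,-50],0],
    [45,[50,0,-30],0],
    [45,[60,0,0],0],
    [45,[60,-10,0],0],
    [45,[60,-10,0],0]
  ]
}}

```text
t: 30.22
tool_pos: [0.6461, 0.2792, 0.397]
orientation: [2.416, 2.008, 0.0]
force: [1.1, -0.1, 0.9]
opening: 0.0448
```

Emit:
{"op": "apply_moves", "data": {
  "deltas": [
    [45,[30,-50,0],0],
    [45,[0,-60,0],0],
    [45,[0,-60,0],0],
    [45,[0,0,0],0]
  ]
}}

```text
t: 30.72
tool_pos: [0.4807, 0.3389, 0.3958]
orientation: [-2.411, -2.013, 0.004]
force: [0.6, -0.9, 0.6]
opening: 0.0448
```

Run:
```python
from est import *
go(0,0,0)
t=snap('top','t9.png');snap('side','s9.png')
g=cv2.cvtColor(t,cv2.COLOR_BGR2GRAY)
# knob: darkest blob near expected
e=proj('top',[*F(.055,.025),.075]);print('exp knob',e)
u,v=e.round().astype(int);w=g[v-12:v+13,u-12:u+13];print(w[::2,::2])
for n,X in(('blank FL',(.005,.125)),('FR',(.005,.005)),('BR',(.1,.005))):print(n,proj('top',[*F(*X),.027]))
# profile along fixture x across blank front edge at several y, along y across right edge
def prof(pts):return [int(cv2.getRectSubPix(g,(1,1),tuple(map(float,proj('top',[*F(*p),.027]))))[0,0]) for p in pts]
for y in(.045,.065,.095,.115):print('front y',y,prof([(x/1000,y) for x in range(-10,21,2)]))
for x in(.02,.035,.08,.09):print('right x',x,prof([(x,y/1000) for y in range(-12,19,2)]))
```

```text
t 30.73 grasp [0.4807 0.3389 0.2288] jaw -0.18 F [ 0.6 -0.9  0.6] op 44.8 delta [-419.  -411.8  230.4] yaw None q6 0.71 tilt 0.003
exp knob [315.6045004  228.47839618]
[[ 74  72  72  72  73  74  75  75  74  80  79  93 124]
 [ 75  74  75  74  75  75  74  74  78 121  75 121 169]
 [ 75  74  75  74  74  75  75  74  75  80  76 138 169]
 [ 75  75  75  76  76  74  75  76  75  74  78 169 169]
 [ 76  77  76  76  76  72  69  75  76  77  92  94 134]
 [ 76  77  78  72  48  36  38  50  77  76 111 149 163]
 [ 78  78  79  51  39  45  45  43  89 110 122 156 169]
 [ 79  79  79  35  46  48  50  49 117 145 146 141 132]
 [ 79  79  80  41  23  52  56  38 140 147 147 147 147]
 [ 79  80  79  71  32  11  38 127 150 149 149 150 149]
 [ 80  80  78  78  78  75  66  70  77 105 124 148 155]
 [ 79  80  80  81  81  80  79  78  79 123 110 141 103]
 [ 80  80  80  81  80  80  82  80  80 157 169 169 169]]
blank FL [270.90339608 242.01912717]
FR [318.83853474 252.18838716]
BR [326.74720241 214.59376164]
front y 0.045 [168, 169, 169, 169, 169, 162, 136, 82, 76, 81, 79, 80, 81, 80, 80, 79]
front y 0.065 [169, 169, 169, 169, 169, 169, 145, 102, 73, 81, 78, 79, 79, 79, 78, 77]
front y 0.095 [169, 168, 169, 169, 169, 165, 147, 111, 80, 76, 76, 76, 75, 76, 75, 75]
front y 0.115 [169, 169, 169, 169, 169, 166, 150, 111, 86, 78, 82, 101, 110, 101, 85, 73]
right x 0.02 [169, 169, 169, 169, 169, 169, 169, 168, 146, 110, 79, 80, 80, 82, 81, 80]
right x 0.035 [169, 168, 168, 168, 169, 169, 169, 166, 149, 112, 85, 80, 80, 80, 81, 81]
right x 0.08 [169, 168, 169, 168, 162, 150, 139, 146, 133, 105, 77, 75, 75, 75, 75, 75]
right x 0.09 [169, 169, 169, 169, 169, 169, 169, 169, 138, 102, 78, 76, 88, 107, 109, 95]
```

Run:
```python
from est import *
g=cv2.cvtColor(cv2.imread('pics/t9.png'),cv2.COLOR_BGR2GRAY)
# bar mid-line: bright band across blank/plate, sampled at z=.045 along fixture x for several y
for y in np.arange(-.06,.011,.01):
    print(round(y,2),[int(cv2.getRectSubPix(g,(1,1),tuple(map(float,proj('top',[*F(x/1000,y),.045]))))[0,0]) for x in range(35,76,3)])
for u,v in((315,230),(314.3,230.5)):
    k=ray('top',u,v,.072)[:2]-np.array([.5986,-.0836]);print('clamp',np.pi/2+np.arctan2(*(R.T@k)[[0,1]]),np.hypot(*k))
# fence inner face: grey profile across back edge
for y in(.06,.08,.1):print([int(cv2.getRectSubPix(g,(1,1),tuple(map(float,proj('top',[*F(x/1000,y),.027]))))[0,0]) for x in range(84,113,2)])
```

```text
-0.06 [168, 147, 97, 114, 147, 148, 149, 147, 144, 146, 166, 167, 124, 95]
-0.05 [169, 169, 138, 119, 149, 149, 150, 148, 145, 143, 162, 169, 169, 169]
-0.04 [169, 169, 141, 118, 151, 150, 149, 148, 146, 136, 157, 168, 169, 168]
-0.03 [169, 153, 86, 111, 153, 150, 149, 148, 148, 138, 156, 159, 118, 94]
-0.02 [169, 166, 133, 116, 153, 150, 150, 148, 148, 138, 155, 169, 169, 169]
-0.01 [168, 163, 126, 119, 151, 150, 149, 147, 145, 139, 155, 169, 169, 169]
0.0 [169, 151, 98, 109, 147, 150, 149, 147, 143, 140, 159, 164, 129, 95]
0.01 [79, 79, 69, 106, 145, 150, 148, 146, 142, 119, 81, 76, 77, 76]
clamp 1.551321792229066 0.1341079484079966
clamp 1.5404245953011753 0.1355139990263917
[74, 72, 72, 73, 74, 74, 69, 72, 105, 141, 146, 144, 143, 143, 143]
[72, 72, 70, 72, 72, 73, 71, 63, 92, 126, 144, 142, 143, 144, 143]
[71, 69, 69, 70, 71, 72, 71, 67, 84, 113, 129, 103, 84, 75, 78]
```

```bash
python3 -c "
from h import *
s=robot.read_state();print(s['t'],s['force'].round(1),abs(s['dq']).max());print(order.close_job())"
```

```text
30.825 [0.2 0.4 1.1] 0.04399158286670891
the job is handed in; nothing more can be done
None
```

I did all three steps in order and handed the job in at about 31 s of the 72 s allowed. No verdict was reported.

- **Finished parts:** I gripped the block (38 mm measured opening) and the grey flanged bush (35 mm), and set both down in the tray. The side view showed both standing upright, clear of the tray walls. I left the yellow look-alike alone.
- **Blank:** I pushed it along the plate with the open fingertips, squaring it to the back fence and then pushing it into the side fence. I finished with one more nudge towards the back fence. Contact showed as a rising force of about 5–13 N in both directions.
- **Hold-down arm:** I gripped the knob and swung it on its arc to a measured 1.575 rad, then released it and backed off.

**Last checks:**
- **Blank position:** In the final top picture the blank's front edge is at fixture x of about 3.5 mm and its right edge at y of about 5.5 mm; both should be 5. It is square to about 0.01 rad, and no plate shows between it and the back fence.
- **Arm angle:** The knob's pixels give 1.54–1.55 rad, slightly below the 1.575 from the gripper, and the bar's edges look parallel to the fence. Both values are inside the ±0.1 rad limit.
- **Camera disagreement:** The two cameras put the tray about 10 mm apart in y. That left ample room for the placing.
- **Not viewed:** My last pictures, taken after the arm swing, were checked only by pixel values because the viewing limit was used up. I did not measure the bystanders or look at the tray again after the blank and arm steps.

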